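Seat a reference mirror in its three-point mount

TASK

Lift the reference mirror off its parking ring by its square stem, set it on the three-point mount with its three ears over the three feet, and press it gently and level past the sprung plungers; the mount's height varies and its feet are not equally high, so let go and press on the ball on top of the stem until it bears on all three feet at once and cannot rock. Do not force it (the glass faces down), keep it upright, and leave everything else on the worktop as it is.

Things in the scene. Friction and masses are not known exactly. Their poses are not given: they have to be found in the camera images.
- mirror_mid (a point): Mirror in an aluminium cell, glass down, 90 g, 64 mm tall; this point is on its axis, half-way up (32 mm); z is up. Glass disc 40 mm across, 4 mm thick; above it a hub 48 mm across, 8 mm thick, with three ears as thick (14 mm wide, rounded ends 37 mm from the axis) at 0, 120, 240 degrees from x; then the stem. It starts with its ears on the parking ring.
- mirror_top (a point): Top of the polished, slippery steel ball button (14 mm across, standing 7 mm proud) on the mirror's stem, 32 mm above mirror_mid: press here. The stem below it is a bar 20 x 20 mm square and 45 mm tall, its sides square to the mirror's x and y. Grip its upper half: the mount's posts stand beside the lower part.
- mount: Three-point mount: fixed round aluminium base 140 mm across, origin at the centre of its underside, z up; over it, on a column, a head plate (132 mm across). At 0, 120, 240 degrees from x the head has a round brass foot (foot_a_tip, foot_b_tip, foot_c_tip) 30 mm from the axis and, outside it, a post with a sprung plunger, inner face 49 mm out. More than 25 N on any one foot breaks the glass.
- stand: Parking ring, fixed: grey plastic, 66 mm outside, 52 mm inside, 14 mm tall; origin at the centre of its underside; the ears lie on its top. (How seating feels: the ears first lie on the plungers' round noses, which end 33.5 mm from the mount's axis, undersides about 9 mm above the feet; some 5 to 14 N pushes the noses aside, then the force falls, and rises sharply at the feet.)
- marker_mid (a point): Bystander: marker pen, 135 x 18 x 20 mm, lying; leave alone.
- petri_mid (a point): Bystander: petri dish, 60 mm across, 15 mm tall; leave alone.
- weigh_bottle_mid (a point): Bystander: small stoppered glass weighing bottle, 42 mm across, 58 mm tall; leave alone.
- timer_mid (a point): Bystander: lab timer, 58 x 64 x 19 mm; leave alone.
- tweezers_mid (a point): Bystander: tweezers, 128 mm long; leave alone.
- mount_head (a point): Point on the mount's axis 20 mm above its underside, fixed. The head's top is 0 to 40 mm above it and each foot's block is set 0 to 2.5 mm up besides, anew each time, neither reported; nothing gives under load. So foot tops are 10 to 52.5 mm above this point (post tops 14.5 mm and noses' centre lines 6.5 mm above their foot); the seated mirror leans up to 3.5 degrees.

How it is judged:
By the outcome, as a careful person would: the job done as asked, in the order asked, and still so for the second after the job is handed in, with the robot touching nothing.
It also fails if it takes over 62 s, if anything falls off the work surface, if the arm or the gripper's body presses on something with over 40 N, if the wrist force passes 120 N, or if a joint passes its speed limit or range.

ROBOT

A 6-joint arm with a two-finger parallel gripper is mounted at the origin on a cart in front of the work surface, level with it; the furniture and walls round the work are solid. World frame = base frame: x ahead of the robot, y to its left, z up, the work surface at z = 0. Lengths are in m, angles in rad, forces in N, time in s.
With the tool pointing down it reaches from about 0.35 to 0.975 m from the base axis. Payload 7.1 kg.
Tool frame: the origin (TCP) lies midway between the tips of the shut fingers; the grasp point (between the pads) lies 19 mm behind it; z points along the fingers, y is the line along which they close (so a half turn about z gives the same grasp; the last joint's range is limited). The gripper opens to 88 mm and grips with 3 to 60 N. Pads are 20 mm wide; open, the fingers measure 115 mm over their backs; the gripper's body (75 mm by 178 mm) begins 61 mm behind the grasp point.
Start: joints at [-1.177, 0.423, 1.63, -0, 1.089, -0.019], TCP at [0.251, -0.572, 0.223] pointing down, gripper open.
Joint ranges: [-3, 3], [-0.9, 2.11], [0.09, 2.58], [-1.31, 4.45], [0.11, 2.69], [-2.54, 2.54]. Speed limits (rad/s): [2.39, 2.39, 3.01, 3.14, 3.14, 3.14].

INTERFACE

Orientations are given as a unit quaternion [w, x, y, z].
In Python, from station import move_pose, movel, movej, command_gripper, wait, inverse_kinematics, read_camera, camera_info, MotionError, job_done, get_time, get_joint_pos, get_qvel, get_effort, get_tcp_pos, get_ee_rot, get_ft_force, get_ft_torque, get_grip_width, get_finger_force gives the robot as it stands. Calls block until the motion is done:
- move_pose(position, orientation): joint-space move of the TCP to a pose.
- movel(position, frame=None, v=0.15, until_force=None): straight line of the TCP; frame=None keeps the orientation; v is the mean speed in m/s. With until_force (N) it stops when the force on the tool has changed by that much, and returns True; else False.
- movej(angles): joint-space move.
- command_gripper(opening): opening from 0.0 (shut) to 1.0 (fully open); the grip force is fixed at half the most; returns when the fingers have stopped.
- wait(seconds).
- inverse_kinematics(position, orientation): joint angles nearest the present ones, or None.
- read_camera(name): name is "scene" or "top" or "wrist"; returns the picture (480x640x3 uint8, red, green, blue); there is no depth.
- camera_info(name): a dict with "intrinsics" (3x3 intrinsics, pixels), "T" (4x4, takes a point from camera to world coordinates); the wrist camera has in their place "tool_from_camera" (4x4, takes a point from camera to tool coordinates, whose origin is the TCP and whose axes are the flange's). Camera axes: x right, y up, looking along -z (the intrinsics and any distortion apply to the point x, -y, -z); pixel columns grow to the right and rows downward; lengths in m; the calibration is good to about 2 mm. A picture is of the moment at which its call begins: read the wrist's pose just before it. camera_info takes no time and is no camera call.
A pose or a line that the arm cannot do raises MotionError and nothing moves.
- job_done(): hands the job in; it is judged then, once.
Readings, each from a call of its own:
- get_time(): time.
- get_joint_pos(): joint angles.
- get_qvel(): joint speeds.
- get_effort(): joint torques, N m.
- get_tcp_pos(): TCP position.
- get_ee_rot(): TCP orientation.
- get_ft_force(): force on the tool from outside, world axes, zero at the start.
- get_ft_torque(): the same for the moment, N m.
- get_grip_width(): opening from 0.0 (shut) to 1.0 (fully open).
- get_finger_force(): force on a finger pad.
Only numpy, scipy, OpenCV 4.12 (cv2) and the standard library are available. Lean on these libraries where they do the work, as an engineer would, in place of code of your own. Each camera call takes 0.05 s, during which the arm holds its last target. There are 200 camera calls.

## Working session

There is one attempt and no reset: what is moved stays moved. The work goes in short steps, each a Python script; the robot and the scene stay as the last script left them, time stands still between calls to the robot, and variables do not carry over. Pictures are saved under pics/ and viewed, at most 10 in all, crops included, and the job is handed in when it is done.

```bash
ls; mkdir -p pics; python3 - <<'E'
from station import *
import cv2,numpy as np
np.set_printoptions(precision=4,suppress=True)
ims=[]
for n in("scene","top"):
    im=read_camera(n);cv2.imwrite(f"pics/{n}0.png",im[:,:,::-1]);i=camera_info(n);print(n,i)
print(camera_info("wrist"),get_time(),get_ee_rot())
E
```

```text
pics
scene {'intrinsics': array([[601.6897,   0.    , 316.7232],
       [  0.    , 601.6897, 234.2934],
       [  0.    ,   0.    ,   1.    ]]), 'T': array([[ 0.6562,  0.3289, -0.6792, -0.5426],
       [-0.7542,  0.2553, -0.605 , -0.9493],
       [-0.0256,  0.9092,  0.4156,  0.7581],
       [ 0.    ,  0.    ,  0.    ,  1.    ]])}
top {'intrinsics': array([[539.3591,   0.    , 318.7248],
       [  0.    , 539.3591, 246.9279],
       [  0.    ,   0.    ,   1.    ]]), 'T': array([[ 0.0088,  0.9989, -0.0469,  0.4394],
       [-0.9999,  0.0092,  0.0079,  0.0053],
       [ 0.0083,  0.0468,  0.9989,  1.4635],
       [ 0.    ,  0.    ,  0.    ,  1.    ]])}
{'intrinsics': array([[390.3088,   0.    , 317.78  ],
       [  0.    , 390.3088, 241.5622],
       [  0.    ,   0.    ,   1.    ]]), 'tool_from_camera': array([[-0.0007,  0.9581,  0.2863,  0.0791],
       [ 1.    ,  0.0005,  0.0007,  0.0003],
       [ 0.0005,  0.2863, -0.9581, -0.1621],
       [ 0.    ,  0.    ,  0.    ,  1.    ]])} 0.1 [-0.0007  0.9788  0.2049 -0.0001]
```

View pics/scene0.png

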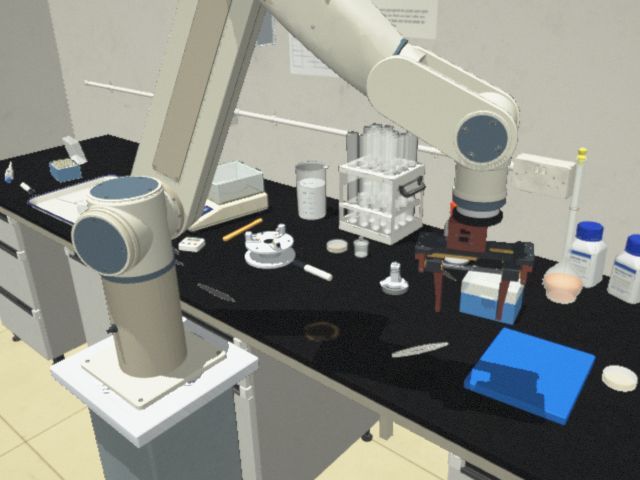

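View pics/top0.png

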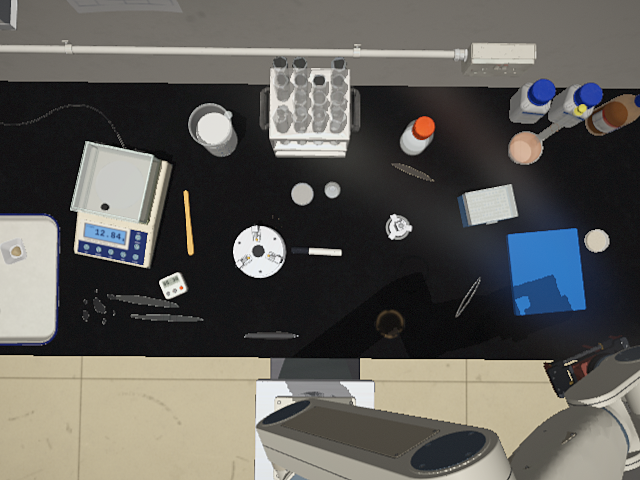

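The scene picture shows the mount near (270,248) and the mirror near (394,280). In the top picture the mount's centre is at (259,251) and the mirror is at (398,227). The marker lies right beside the mount. Next I'll get rough positions and take wrist views of both.

```bash
cat > h.py <<'E'
from station import *
import cv2,numpy as np
from scipy.spatial.transform import Rotation as R
np.set_printoptions(precision=4,suppress=True)
def down(th): return np.array([0,np.cos(th/2),np.sin(th/2),0])
def rot(q): return R.from_quat(np.r_[q[1:],q[0]]).as_matrix()
def wristT():
    T=np.eye(4);T[:3,:3]=rot(get_ee_rot());T[:3,3]=get_tcp_pos()
    return T@camera_info("wrist")["tool_from_camera"]
def ray(K,T,uv):
    uv=np.atleast_2d(uv).astype(float)
    d=np.c_[(uv[:,0]-K[0,2])/K[0,0],-(uv[:,1]-K[1,2])/K[1,1],-np.ones(len(uv))]
    return T[:3,3],d@T[:3,:3].T
def onplane(K,T,uv,z):
    o,d=ray(K,T,uv);return o+d*((z-o[2])/d[:,2:3])
def proj(K,T,p):
    c=(np.atleast_2d(p)-T[:3,3])@T[:3,:3]
    return np.c_[K[0,0]*c[:,0]/-c[:,2]+K[0,2],K[1,1]*-c[:,1]/-c[:,2]+K[1,2]]
def snap(name):
    T=wristT();im=read_camera("wrist")
    np.savez(f"pics/{name}.npz",T=T,K=camera_info("wrist")["intrinsics"],im=im)
    cv2.imwrite(f"pics/{name}.png",im[:,:,::-1])
E
python3 - <<'E'
from h import *
i=camera_info("top");K,T=i["intrinsics"],i["T"]
m=onplane(K,T,[[398,227]],.03)[0];c=onplane(K,T,[[259,251]],.05)[0];print(m,c)
def go(p,th):
    q=down(th);move_pose(p,q);print(get_time(),get_tcp_pos())
go([m[0],m[1],.25],0.);snap("m1")
# two mount views, cam displaced
go([c[0],c[1],.27],0.);snap("c1")
go([c[0]+.0,c[1],.27],np.pi/2);snap("c2")
a=[np.load(f"pics/{n}.npz")["im"] for n in("m1","c1","c2")]
cv2.imwrite("pics/all.png",cv2.resize(np.vstack([np.hstack(a[:2]),np.hstack([a[2],a[2]*0])]),(800,600),interpolation=cv2.INTER_AREA)[:,:,::-1])
E
```

```text
[ 0.5618 -0.2171  0.03  ] [0.4936 0.1506 0.05  ]
1.825 [ 0.5615 -0.2178  0.2499]
3.275 [0.494  0.1499 0.27  ]
4.725 [0.4937 0.1503 0.2699]
```

View pics/all.png

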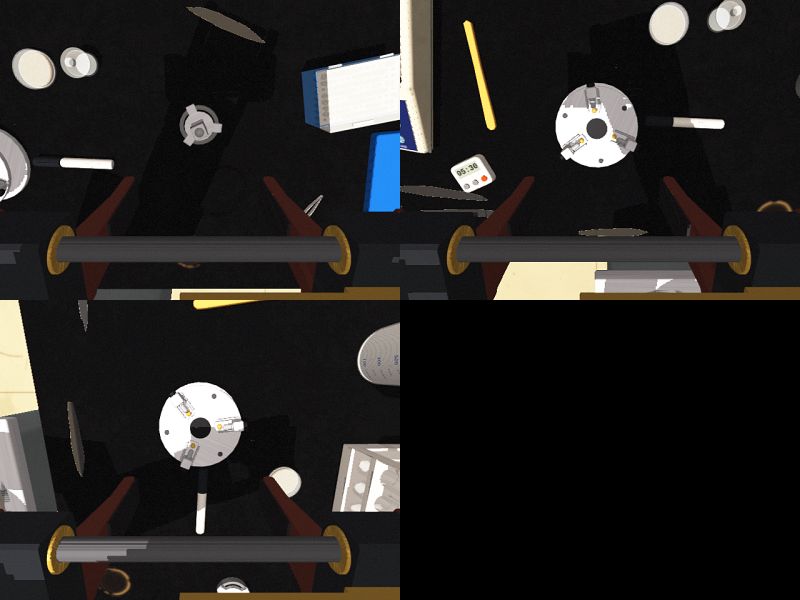

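In m1 the mirror is at about (320,200) in full-size pixels. In c1 the mount's hub is at about (316,205), with brass feet at about (311,178), (355,219) and (291,226). In c2 the hub is at about (320,205). I'll zoom in and segment.

```bash
python3 - <<'E'
from h import *
L=lambda n:np.load(f"pics/{n}.npz")
t=[]
P={}
for n,(cx,cy) in {"m1":(320,200),"c1":(316,202),"c2":(320,205)}.items():
    d=L(n);im=d["im"];s=45 if n=="m1" else 75
    t.append(cv2.resize(im[cy-s:cy+s,cx-s:cx+s],(400,400),interpolation=cv2.INTER_CUBIC))
    if n[0]=="c":
        h=cv2.cvtColor(im,cv2.COLOR_RGB2HSV)
        mk=cv2.inRange(h,(10,90,90),(30,255,255));mk[:cy-60]=0;mk[cy+60:]=0;mk[:,:cx-60]=0;mk[:,cx+60:]=0
        k,_,st,ce=cv2.connectedComponentsWithStats(mk)
        w=[(st[j][4],st[j][:4],ce[j]) for j in range(1,k) if st[j][4]>5]
        for x in w:print(n,x, onplane(d["K"],d["T"],[x[2]],.06)[0])
t.append(t[0]*0)
cv2.imwrite("pics/z1.png",cv2.resize(np.vstack([np.hstack(t[:2]),np.hstack(t[2:])]),(600,600))[:,:,::-1])
E
```

```text
c1 (np.int32(44), array([307, 174,   8,   7], dtype=int32), array([310.5227, 176.7955])) [0.5261 0.1568 0.06  ]
c1 (np.int32(45), array([339, 215,   8,   8], dtype=int32), array([342.4889, 218.2222])) [0.4857 0.1258 0.06  ]
c1 (np.int32(45), array([287, 221,   7,   8], dtype=int32), array([290.0444, 224.7111])) [0.4793 0.1772 0.06  ]
c2 (np.int32(47), array([298, 178,   8,   8], dtype=int32), array([301.5532, 181.4043])) [0.4786 0.1777 0.06  ]
c2 (np.int32(48), array([348, 199,   7,   8], dtype=int32), array([350.875 , 202.3542])) [0.526  0.1574 0.06  ]
c2 (np.int32(47), array([305, 229,   8,   8], dtype=int32), array([308.4255, 232.6809])) [0.4847 0.1272 0.06  ]
```

View pics/z1.png

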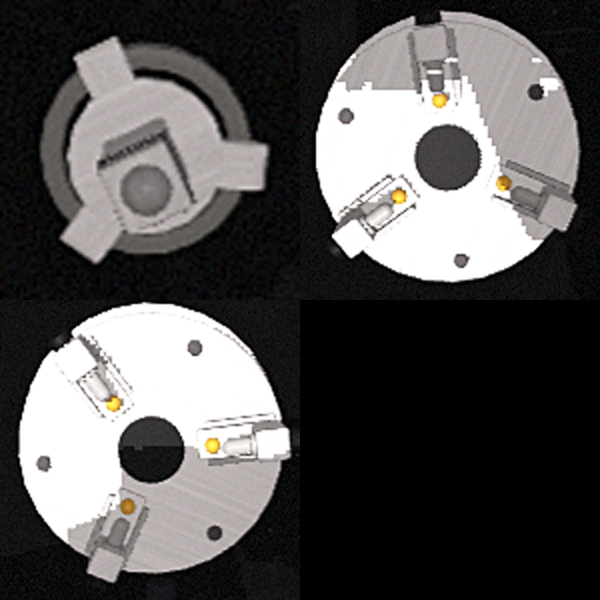

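The crops are clear. The ears' ends and ball (at crop (147,190)) show in m1, and all three brass feet show in both mount views. Next I'll fit the geometry: foot points with 30 mm radius, and ear pixels on z=0.022.

```bash
python3 - <<'E'
from h import *
from scipy.optimize import least_squares
L=lambda n:np.load(f"pics/{n}.npz")
c1=np.array([[310.52,176.80],[290.04,224.71],[342.49,218.22]]);c2=np.array([[350.88,202.35],[301.55,181.40],[308.43,232.68]])
D=[(L("c1"),c1),(L("c2"),c2)]
def feet(x):
    a=x[2]+np.array([0,2,4])*np.pi/3
    return np.c_[x[0]+.03*np.cos(a),x[1]+.03*np.sin(a),x[3]+x[4:7]]
def TT(T,e):
    T=T.copy();th=e[2];T[:3,3]-=np.array([np.cos(th)*e[0]+np.sin(th)*e[1],np.sin(th)*e[0]-np.cos(th)*e[1],0]);return T
def f(x):
    r=[x[4:7].sum()*1000, *(x[4:7]/.002*.3), *(x[7:9]/.002*.3)]
    for (d,uv),th in zip(D,(0,np.pi/2)): r+=list((proj(d["K"],TT(d["T"],[x[7],x[8],th]),feet(x))-uv).ravel())
    return r
s=least_squares(f,[.497,.153,.15,.055,0,0,0,0,0],x_scale=[.01,.01,.1,.01,.001,.001,.001,.001,.001])
print("center",s.x[:2],"yaw",np.degrees(s.x[2]),"z",s.x[3],s.x[4:7],"e",s.x[7:9]);print(np.round(s.fun,2))
e=s.x[7:9]
d=L("m1");im=d["im"];g=cv2.cvtColor(im,cv2.COLOR_RGB2GRAY)
T=TT(d["T"],[*e,0])
sub=np.zeros_like(g);sub[150:250,270:370]=g[150:250,270:370]
v,u=np.where(sub>118)
p=onplane(d["K"],T,np.c_[u,v],.022)[:,:2]
ball=onplane(d["K"],T,[[275+147/3.333,155+190/3.333]],.070)[0];print("ball",ball)
c=onplane(d["K"],T,[[275+147/3.333,155+155/3.333]],.022)[0,:2]
for _ in range(8):
    w=p-c;r=np.hypot(*w.T);k=(r>.0275)&(r<.042);a=np.arctan2(w[:,1],w[:,0])
    ph=np.angle(np.exp(3j*a[k]).mean())/3
    # bin to ears
    cen=[];tips=[]
    for j in range(3):
        da=np.angle(np.exp(1j*(a-ph-j*2*np.pi/3)));q=k&(abs(da)<.5);cen.append(p[q].mean(0));tips.append((q.sum(),r[q].max()))
    cen=np.array(cen)
    A=np.c_[2*cen,np.ones(3)];cc=np.linalg.solve(A,(cen**2).sum(1));c=cc[:2]
print("mirror c",c,"rad",np.hypot(*(cen-c).T),"ang",np.degrees(np.arctan2(*(cen-c).T[::-1])),np.degrees(ph),tips)
i=camera_info("top");print("top check mirror px",proj(i["intrinsics"],i["T"],[[*c,.03]]),"mount",proj(i["intrinsics"],i["T"],[[*s.x[:2],.045]]))
E
```

```text
center [0.4963 0.1534] yaw 6.856325473913052 z 0.055780597690047354 [ 0.0012  0.0001 -0.0012] e [-0.0002  0.0001]
[ 0.    0.17  0.01 -0.18 -0.03  0.02 -0.02 -0.25  0.26  0.11 -0.24  0.14
 -0.04  0.05 -0.02 -0.09  0.06  0.04]
ball [ 0.5662 -0.2188  0.07  ]
mirror c [ 0.5666 -0.2181] rad [0.0317 0.0317 0.0317] ang [ 24.9817 144.9725 -95.8922] 24.696102139231133 [(np.int64(137), np.float64(0.03678758625261427)), (np.int64(120), np.float64(0.03674126510989709)), (np.int64(128), np.float64(0.036732612859748985))]
top check mirror px [[398.3944 225.1963]] mount [[258.14   250.0285]]
```

The fit is consistent: the ears' reach is 36.7 mm, residuals are under 0.3 px, and the feet are about 36 mm above the mount's 20 mm point's datum (z≈0.056, within range). Grasping now.

```bash
python3 - <<'E'
from h import *
c=[.5665,-.2184];th=np.radians(24.8);q=down(th)
move_pose([*c,.13],q)
movel([*c,.038],v=.08)
print(get_ft_force(),get_tcp_pos())
command_gripper(0.0)
print("grip",get_grip_width()*88,get_finger_force(),get_ft_force())
movel([*c,.12],v=.08);wait(.2)
print(get_time(),get_ft_force(),get_ft_torque(),get_grip_width()*88,get_tcp_pos())
snap("m2")
d=np.load("pics/m2.npz");im=d["im"];t=get_tcp_pos();u,v=proj(d["K"],d["T"],[[*c,t[2]-.016]])[0].astype(int);print(u,v)
cv2.imwrite("pics/m2z.png",cv2.resize(im[v-80:v+80,u-100:u+100],(800,640)[:1]+(600,))[:,:,::-1])
E
```

```text
[0.6624 0.0361 0.2   ] [ 0.5669 -0.2186  0.0386]
grip 19.62008447278173 29.999998211860657 [0.3165 0.3975 0.2527]
9.9917 [-1.5308 -0.2111 -0.6459] [-0.0378  0.053   0.018 ] 19.972937410356955 [ 0.5662 -0.2183  0.1194]
317 291
```

View pics/m2z.png

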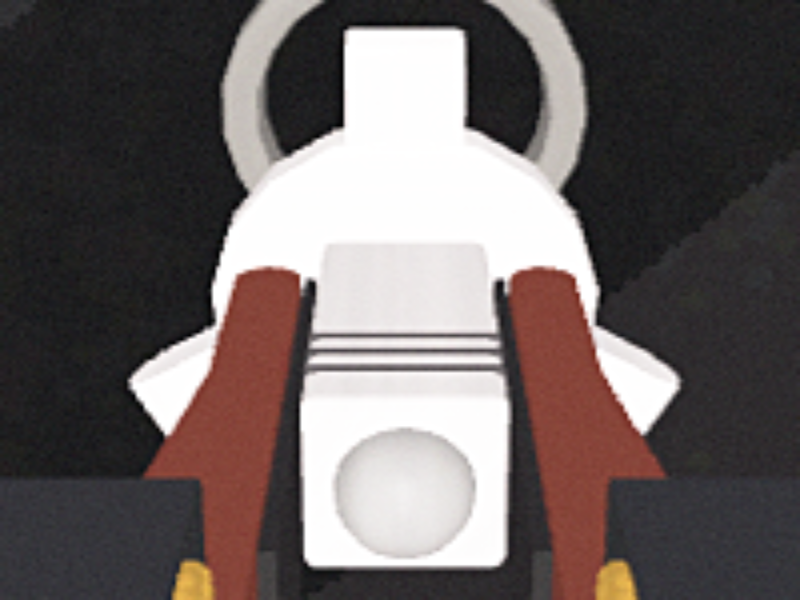

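The mirror is held square. The ear tip is at crop (405,28), the ball at (405,493) and the side-ear corners at (130,380) and (680,380). I'll check its offset along tool x, then move over the mount and press down in force-limited steps.

```bash
python3 - <<'E'
from h import *
d=np.load("pics/m2.npz");K,T=d["K"],d["T"];tool=T@np.linalg.inv(camera_info("wrist")["tool_from_camera"])
f=lambda u,v:[217+u/4,211+v/3.75]
for n,uv,dz in(("eartip",f(405,28),-.016),("ball",f(405,493),.033),("eL",f(130,380),-.016),("eR",f(680,380),-.016)):
    p=onplane(K,T,[uv],tool[2,3]+dz)[0];print(n,(p-tool[:3,3])@tool[:3,:3])
th=np.radians(6.86);q=down(th);c=[.4963,.1534]
move_pose([*c,.16],q);wait(.2);print(get_time(),get_tcp_pos(),get_ft_force())
E
```

```text
eartip [0.0372 0.0004 0.016 ]
ball [ 0.0011  0.0003 -0.033 ]
eL [-0.0113 -0.0343  0.016 ]
eR [-0.0113  0.035   0.016 ]
11.6583 [0.4967 0.1526 0.1599] [-0.1863 -0.1247 -1.0631]
```

```bash
python3 - <<'E'
from h import *
th=np.radians(6.86);c=np.array([.4963-.0004*np.cos(th),.1534])
movel([*c,.105],v=.08);wait(.3);a=get_tcp_pos();print(get_time(),a)
f0=get_ft_force();c2=c+(c-a[:2]);print(f0,get_ft_torque())
hit=movel([*c2,.092],v=.03,until_force=4);print(hit,get_tcp_pos(),get_ft_force()-f0)
z=get_tcp_pos()[2];pk=0
while z>.078:
    z-=.0007
    h=movel([*c2,z],v=.01,until_force=8)
    f=get_ft_force()-f0;t=get_tcp_pos();pk=max(pk,f[2])
    print(round(get_time(),2),h,round(z,4),t,f,get_ft_torque())
    if h or f[2]>15 or (pk>4 and f[2]<pk-3 and t[2]<.083): break
E
```

```text
12.8 [0.4961 0.1535 0.1054]
[-0.317 -0.324 -0.421] [ 0.0223  0.0209 -0.0109]
True [0.4954 0.1531 0.0921] [-0.0721 -0.4121  5.2197]
13.49 False 0.0914 [0.4961 0.1534 0.0916] [-0.0427  0.3069  6.1959] [-0.0654  0.0447 -0.0119]
13.74 False 0.0907 [0.496  0.1534 0.0909] [ 0.5582 -0.2325  5.2765] [-0.0524  0.0086  0.063 ]
13.99 False 0.09 [0.496  0.1534 0.0901] [1.0166 0.419  6.0689] [-0.0416 -0.0996 -0.0399]
14.24 False 0.0893 [0.496  0.1534 0.0893] [ 1.5309 -0.0141  4.5928] [-0.0048 -0.2442  0.0308]
14.49 False 0.0886 [0.4959 0.1534 0.0885] [2.3646 0.5758 2.0669] [-0.002  -0.4269  0.0618]
14.74 False 0.0879 [0.4957 0.1533 0.0877] [2.8654 0.6991 0.5984] [ 0.0524 -0.5732  0.0285]
14.99 False 0.0872 [0.4956 0.1533 0.0869] [ 3.2949  0.6316 -1.3648] [ 0.0864 -0.5582 -0.0242]
15.24 False 0.0865 [0.4956 0.1533 0.0862] [ 3.1523  1.1519 -2.5186] [ 0.0807 -0.6608 -0.0307]
15.49 False 0.0858 [0.4955 0.1533 0.0855] [ 3.2505  1.6827 -3.529 ] [ 0.0904 -0.6569  0.004 ]
15.74 False 0.0851 [0.4955 0.1533 0.085 ] [ 3.5021  1.5227 -2.4542] [ 0.1029 -0.5641  0.0027]
15.99 False 0.0844 [0.4956 0.1533 0.0847] [ 0.3106 -0.3318  4.007 ] [-0.0124 -0.2994 -0.0041]
16.24 False 0.0837 [0.4956 0.1534 0.0843] [-1.3135 -0.3651  8.6324] [-0.0365 -0.2015 -0.0118]
16.49 False 0.083 [0.4953 0.1533 0.0837] [-2.4757 -0.121  11.6552] [-0.0543  0.0823 -0.0426]
16.74 False 0.0823 [0.4951 0.1533 0.0833] [-4.1666 -0.847  16.1494] [-0.0716  0.3286 -0.0535]
```

The ears passed the plungers and the first foot bears at TCP z≈0.0848. I'll ease off, let go, retreat and look.

```bash
python3 - <<'E'
from h import *
t=get_tcp_pos()
movel([.4956,.1533,.0846],v=.01);print(get_ft_force())
command_gripper(0.5);print(get_ft_force(),get_grip_width()*88)
movel([.4959,.1534,.17],v=.1)
command_gripper(0.0);wait(.1)
print(get_time(),get_tcp_pos(),get_ft_force())
snap("s1")
d=np.load("pics/s1.npz");im=d["im"]
u,v=proj(d["K"],d["T"],[[.496,.1534,.1]])[0].astype(int);print(u,v)
x0,y0=u-100,min(v-75,330);print(x0,y0)
cv2.imwrite("pics/s1z.png",cv2.resize(im[y0:y0+150,x0:x0+200],(800,600))[:,:,::-1])
E
```

```text
[ 1.9617  0.4458 -1.8477]
[0.776  0.5938 0.3779] 43.753909803194546
19.6 [0.4959 0.1534 0.17  ] [0.254  0.5971 0.083 ]
317 256
217 181
```

View pics/s1z.png

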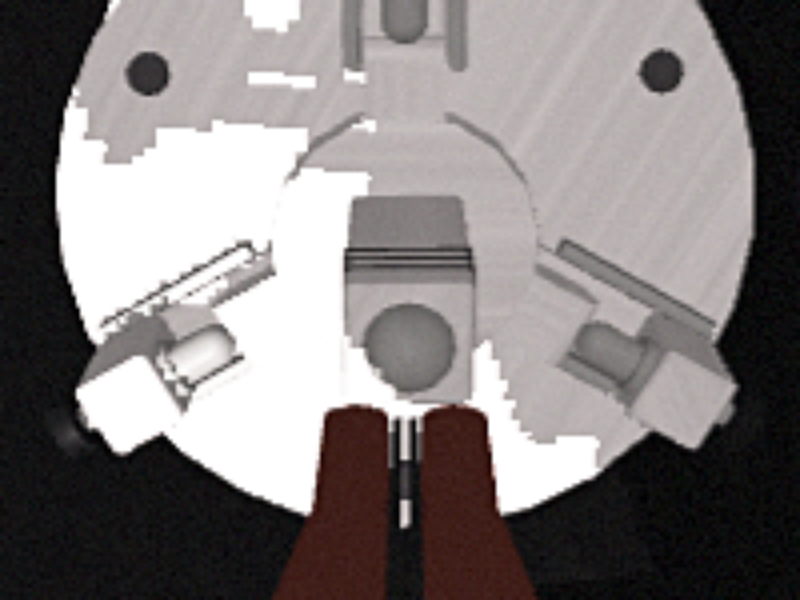

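The mirror stands in the mount with its ears under the noses and all plungers cleared or nearly so. The ball centre is at crop (410,347), or full-frame (319.5,267.8). Now I'll press on the ball with shut fingers.

```bash
python3 - <<'E'
from h import *
d=np.load("pics/s1.npz");b=onplane(d["K"],d["T"],[[319.5,267.75]],.114)[0];print(b)
assert np.hypot(b[0]-.4963,b[1]-.1534)<.005
movel([b[0],b[1],.13],v=.06);wait(.3);f0=get_ft_force();print(f0,get_tcp_pos())
h=movel([b[0],b[1],.110],v=.015,until_force=3);z=get_tcp_pos()[2];print(h,z,get_ft_force()-f0)
for _ in range(20):
    z-=.0005
    h=movel([b[0],b[1],z],v=.01,until_force=8);wait(.05)
    f=get_ft_force()-f0;print(round(get_time(),2),h,round(z,4),get_tcp_pos(),f,get_ft_torque())
    if h or f[2]>17 or np.hypot(f[0],f[1])>6:break
E
```

```text
[0.4937 0.1521 0.114 ]
[ 0.1625 -0.9262  0.3116] [0.4939 0.1522 0.1303]
True 0.11930865951254366 [-0.6783  1.0427  4.0317]
21.85 False 0.1188 [0.494  0.1522 0.1192] [-0.0659  0.7051  6.6   ] [-0.1012  0.1496 -0.0304]
22.15 False 0.1183 [0.4941 0.1523 0.119 ] [-2.4663  0.9105  8.6742] [-0.063   0.3415  0.0264]
22.45 False 0.1178 [0.4942 0.1523 0.1189] [-2.7399 -0.6619 12.3871] [-0.174   0.4588  0.0019]
22.75 False 0.1173 [0.4943 0.1523 0.1187] [-3.6717 -0.011  14.7154] [-0.1988  0.6473  0.0179]
23.05 False 0.1168 [0.4945 0.1524 0.1185] [-3.9879  0.3025 19.0127] [-0.2095  0.7986 -0.0186]
```

```bash
python3 - <<'E'
from h import *
z=get_tcp_pos()[2]
x=.4937
print(get_ee_rot(),down(np.radians(6.86)))
movel([x,.1521,.135],v=.05);movel([.4959,.1534,.17],v=.1);wait(.2);print(get_time(),get_tcp_pos())
snap("s2")
d=np.load("pics/s2.npz");e=np.load("pics/s1.npz")
print(proj(d["K"],d["T"],[[.4937,.1521,.114]]),proj(e["K"],e["T"],[[.4937,.1521,.114]]))
g1,g2=[cv2.cvtColor(q["im"],cv2.COLOR_RGB2GRAY) for q in(e,d)]
for n,(x0,y0,w,h) in {"stem":(295,225,50,60),"holes":(245,190,25,20),"holes2":(370,190,25,20)}.items():
    print(n,cv2.phaseCorrelate(g1[y0:y0+h,x0:x0+w].astype(float),g2[y0:y0+h,x0:x0+w].astype(float)))
im=d["im"];cv2.imwrite("pics/s2z.png",cv2.resize(im[165:300,227:407],(800,600),interpolation=cv2.INTER_CUBIC)[:,:,::-1])
E
```

```text
[ 0.0001  0.9982  0.0598 -0.0001] [0.     0.9982 0.0598 0.    ]
24.2667 [0.4954 0.1532 0.1693]
[[319.3361 267.0658]] [[319.5805 267.7037]]
stem ((-0.11239105309625685, -0.36016996635795095), 0.9206451326308208)
holes ((0.0447258459905715, -0.5357764484674536), 0.9999974646388787)
holes2 ((0.5019630981299485, -1.05802971565182), 0.9868897584449907)
```

View pics/s2z.png

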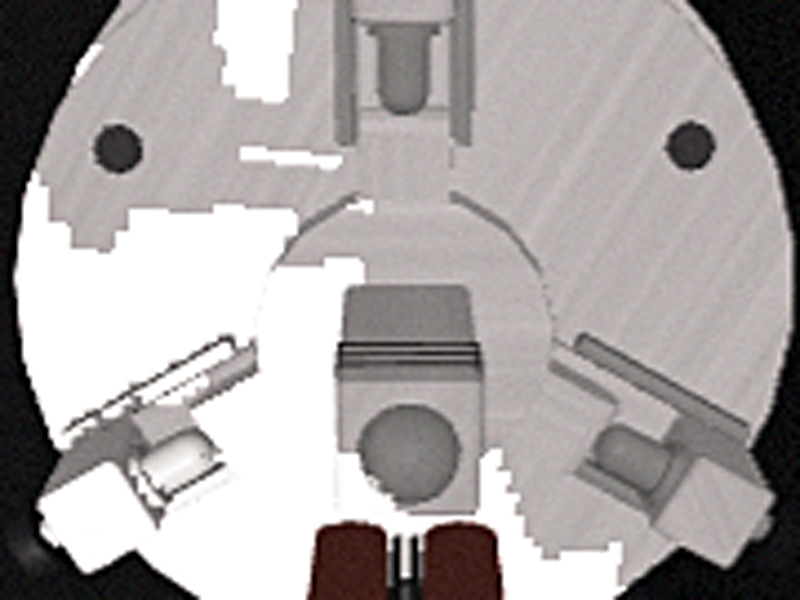

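All three noses stand visible above the ear ends, and the stem barely moved (under 0.3 px). I'll measure the stem's lean against the held (upright) image, and press once more with lateral compensation.

```bash
python3 - <<'E'
from h import *
inv=np.linalg.inv(camera_info("wrist")["tool_from_camera"])
def lean(n,base,top,zb,zt):
    d=np.load(f"pics/{n}.npz");tool=d["T"]@inv
    a,b=[(onplane(d["K"],d["T"],[p],z)[0]-tool[:3,3])@tool[:3,:3] for p,z in((base,zb),(top,zt))]
    print(n,a,b,"lean deg",np.degrees((b-a)[:2]/.045))
f=lambda u,v:[217+u/4,211+v/3.75]; g=lambda u,v:[227+u*.225,165+v*.225]
zt=.1194
lean("m2",f(405,243),f(405,395),zt-.016,zt+.029)
lean("s2",g(406.5,285),g(409,378),.0665,.1115)
x,y=.4935,.1521
movel([x,y,.13],v=.06);wait(.3);f0=get_ft_force()
h=movel([x,y,.112],v=.015,until_force=3);z=get_tcp_pos()[2];print(h,z,get_ft_force()-f0)
X,Y=x,y
for _ in range(24):
    z-=.0005
    t=get_tcp_pos();X+=.7*np.clip(x-t[0],-.0003,.0003);Y+=.7*np.clip(y-t[1],-.0003,.0003)
    h=movel([X,Y,z],v=.01,until_force=8);wait(.05)
    F=get_ft_force()-f0;print(round(get_time(),2),h,round(z,4),get_tcp_pos(),F)
    if h or F[2]>25 or np.hypot(F[0],F[1])>7:break
E
```

```text
m2 [0.0084 0.0002 0.016 ] [ 0.0099  0.0002 -0.029 ] lean deg [ 1.8556 -0.0517]
s2 [0.0091 0.0004 0.1027] [0.0082 0.0007 0.0577] lean deg [-1.148   0.3414]
True 0.11914998894816368 [-1.2177 -1.1997  6.5044]
26.49 False 0.1186 [0.4938 0.1522 0.1191] [-1.2667 -0.8531  7.4447]
26.79 False 0.1181 [0.4938 0.1522 0.1189] [-2.1188 -0.6479 10.2317]
27.09 False 0.1176 [0.4939 0.1522 0.1188] [-1.6874 -1.8958 13.9658]
27.39 False 0.1171 [0.4939 0.1522 0.1186] [-2.8206 -0.6988 15.9527]
27.69 False 0.1166 [0.494  0.1522 0.1185] [-2.1475 -1.5992 18.7867]
27.99 False 0.1161 [0.494  0.1522 0.1183] [-3.8218 -2.6179 21.7879]
28.29 False 0.1156 [0.4941 0.1522 0.1182] [-3.7903 -2.2658 26.3498]
```

The force/height curve repeats the first press: 19 N at 0.1185 both times, with no further travel up to 26 N. The lean is about 3° (bias-corrected) toward −x, as expected with foot a highest. I'll retreat and take one oblique check view.

```bash
python3 - <<'E'
from h import *
t=get_tcp_pos()
movel([.4935,.1521,.135],v=.05);movel([.4935,.1521,.24],v=.12)
for th in (np.pi,-np.pi):
    q=down(th);s=inverse_kinematics([.41,.153,.24],q);print(th,s)
    if s is not None: break
move_pose([.41,.153,.24],q);wait(.2);snap("s3");print(get_time())
d=np.load("pics/s3.npz");u,v=proj(d["K"],d["T"],[[.496,.153,.08]])[0].astype(int);print(u,v)
x0=u-80;y0=max(v-60,0)
a=cv2.resize(d["im"][y0:y0+120,x0:x0+160],(800,600),interpolation=cv2.INTER_CUBIC)
cv2.imwrite("pics/s3z.png",a[:,:,::-1])
E
```

```text
3.141592653589793 [ 0.33    0.1186  2.0086 -0.      1.0144 -1.2408]
32.6167
317 313
```

View pics/s3z.png

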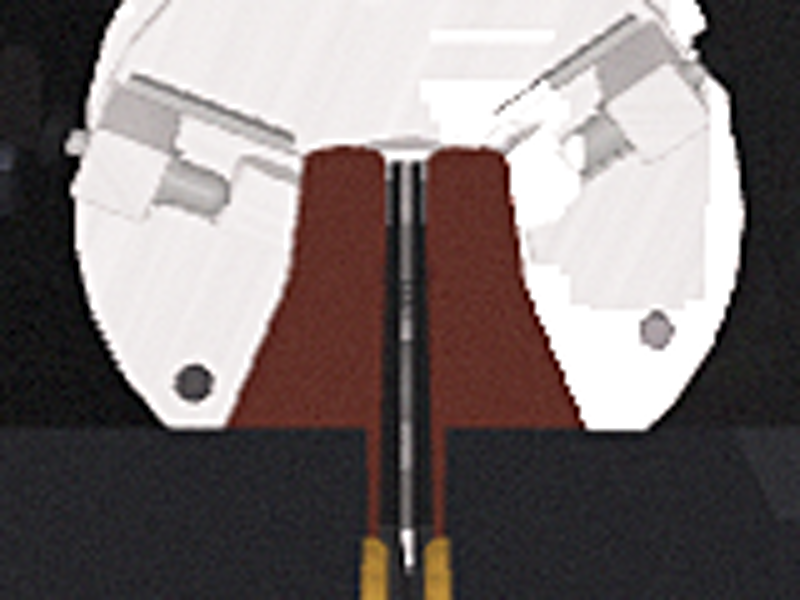

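In this view noses c (230,190) and b (580,150) bear on the ends of their ears. The ears lie down between the rails and nothing is trapped. The robot is clear, so I'm handing in.

```bash
python3 -c "
from station import *
print(get_time(),get_ft_force());print(job_done())"
```

```text
32.6167 [ 0.12207225 -0.5858863  -0.51166161]
the job is handed in; nothing more can be done
None
```

The mirror is on the three-point mount, pressed past the plungers and then on its ball to about 26 N with no further travel between presses. I judge it seated on all three feet with a lean of about 3°, but couldn't see under the ears to confirm it; handed in at 32.6 s.

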